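# Free the stone cabinet's fall-front door

## Task

Take the slim punch with the square wooden handle out of its stand, put its tip down through the brass-framed slot in the top of the little wooden cabinet and press the sprung hook beneath it gently down until the door lets go and falls fully open. Feel for the hook and do not lean on it or on the cabinet: more than 20 N bends it. Then stand the punch upright in its own hole again with its collar resting on the block, and leave everything else as it was.

Things in the scene. Friction and masses are not known exactly. Their poses are not given: they have to be found in the camera images.
- cabinet: small wooden stone cabinet fixed to the table, left or right: 140 mm (x) by 200 (y) by 130 high; origin mid underside, x to its door side, z up. The top's slot has the flat 20 x 26 mm pad of the door's sprung hook right below, filling it. The pad's height was set by hand: 14 to 30 mm below the slot's mouth, not measured, so feel for it; hook and cabinet stand 20 N at most
- slot (a point): middle of the slot's mouth in the cabinet's top face, at x 45, y 0, z 130 mm of the cabinet; brass frame, hole 13 mm (x) by 20 (y), top 10 mm thick. The pad below moves straight down on a spring: 4 N starts it, 0.5 N more per mm. The door lets go 7 mm below the pad's rest height, hard stop at 10.5 mm. Let up before the door is 0.1 rad open, the hook may catch again
- cab_door (a joint): angle (rad) of the cabinet's fall-front door, a panel 196 x 112 x 10 mm hinged at its lower edge on the cabinet's +x side, away from the robot. 0 shut (0.006 play while hooked), 1.5 fully open, flat in front of the cabinet. Once the hook is down far enough, spring and weight swing it open by themselves within about 3 s
- punch: slim punch, loose, about 100 g, upright in the stand. Origin at the middle of its lower tip, z up to the handle. From the tip: round steel shaft 8 mm thick to 62 mm, round brass collar 28 mm across from 62 to 67 mm, dark square wooden handle 18 x 18 mm (sides along its x and y) from 67 to 119 mm. It may be turned a little in its hole
- stand_hole (a point): middle of the mouth of the slim punch's own hole, in the top of the light wooden stand (fixed block, 60 mm along its x, 130 along its y, 70 high); axes along the block, z up. Hole 13 mm across, right through; with the collar on the block the tip is 62 mm below the mouth. The other punch stands 70 mm away along +y
- tin: small round lidded tin, 36 mm across, 24 mm high, standing on the rear of the cabinet's top; origin centre of underside; leave it there
- doming: the other punch in the stand: all bright steel, thick round shaft 18 mm, round head; too thick for the slot; origin centre of its lower end; leave it in the stand
- jar: glass jar, 60 mm across, 70 mm high, to the robot's left; leave alone
- mandrel: upright tapered steel ring mandrel on a round foot 64 mm across, 190 mm high, to the robot's right; leave alone
Things that resemble listed ones, but are neither listed nor needed, are in the scene too. There is more than one size of the punch; the job needs the smaller. What is shaped like the part that bears stand_hole but blue or orange is not meant.

How it is judged:
By the outcome, as a careful person would: the job done as asked, in the order asked, and still so for the second after the job is handed in, with the robot touching nothing.
It also fails if it takes over 58 s, if anything falls off the work surface, if the arm or the gripper's body presses on something with over 40 N, if the wrist force passes 120 N, or if a joint passes its speed limit or range.

## Robot

A 6-joint arm with a two-finger parallel gripper is mounted at the origin on the work surface. World frame = base frame: x ahead of the robot, y to its left, z up, the work surface at z = 0. Lengths are in mm, angles in rad, forces in N, time in s.
With the tool pointing down it reaches from about 275 to 750 mm from the base axis. Payload 10.2 kg.
Tool frame: the origin (TCP) lies midway between the tips of the shut fingers; the grasp point (between the pads) lies 19 mm behind it; z points along the fingers, y is the line along which they close (so a half turn about z gives the same grasp; the last joint's range is limited). The gripper opens to 85 mm and grips with 20 to 120 N. Pads are 22 mm wide; open, the fingers measure 114 mm over their backs; the gripper's body (76 mm by 85 mm) begins 54 mm behind the grasp point. The pads swing forward as they close: fully open they stand 13 mm farther back than shut.
Start: joints at [-1.438, 0.313, 1.498, -0, 1.331, -0.223], TCP at [182.866, -492.129, 231.294] pointing down, gripper open.
Joint ranges: [-2.94, 2.94], [-0.97, 2.17], [0.19, 2.56], [-1.23, 4.37], [0.02, 3.11], [-2.88, 2.88]. Speed limits (rad/s): [2.39, 2.39, 3.01, 3.14, 3.14, 3.14].

## Interface

Orientations are given as a unit quaternion [w, x, y, z].
In Python, from rig import ctrl gives the robot as it stands.
- The arm moves only by the tool send_rows, never from a script. Its argument "targets" is a list of rows, each an object with "offset": the shift along the world's x, y, z in cm, a list of three; "spin": the turn about the world's z in rad. A call has 1 to 8 rows; each row is the pose to reach, as a shift and turn from the pose commanded when the call began; what a row does not reach only later rows make up. A row lasts 1/12 s, in which the tool goes at most 41.7 mm and 7.16 degrees, less where a joint would pass 70% of its speed; a pose out of reach is approached as far as the arm can. A call with a gripper value outside its range is refused whole. "grip" is the opening, from 0 (shut) to 1 (fully open), set as the call begins (left out, the last holds). The fingers move at their own pace and stop on an object; "squeeze" is the grip in N (left out, the last holds). Time passes only in rows, so rows that repeat a pose let the fingers close. It gives the time, the measured TCP pose, the force, the opening and the grip force at its end, in the units of the state.
- ctrl.sense(): the state, without advancing time (a new reading comes with each control period).
- ctrl.capture(name): name is "scene" or "top"; returns (picture, depth): 420x560x3 uint8, red, green, blue; 420x560 float32, mm along the optical axis (not along the pixel's ray), 0 where there is no reading.
- ctrl.calibration(name): a dict with "fx", "fy", "cx", "cy" (pixels), "k1" (the pictures are not rectified: a ray, as slopes to the right and down, at radius r is drawn at 1 + k1 r^2 times it, then the intrinsics apply), "view" (4x4, takes a point from world to camera coordinates). Camera axes: x right, y down, z forward; pixel columns grow to the right and rows downward; lengths in mm; the calibration is good to about 2 mm. A picture is of the moment at which its call begins. calibration takes no time and is no camera call.
- ctrl.finish_job(): hands the job in; it is judged then, once.
Trained networks look in the newest picture that a camera, given by its name, has taken for a name from the list of things; names that differ only in an ending like _2 or _b are one class to them, and where a whole thing is asked for, a point or a joint stands for the part that bears it (a point fixed in the world has none). Each returns a list of dicts, best first, with "conf" (0 to 1); they miss things now and then, are a little off and sometimes report something else, mostly with a low value. They report only what shows in the picture. A call takes as long as a camera call. They do not tell look-alikes from the thing itself.
- ctrl.search_frame(camera, query): "box" ([left, top, right, bottom] in pixels, round what is visible of it).
- ctrl.place_of(camera, query): "uv" ([column, row] in pixels: a listed point, or the origin of a listed thing).
The state is a dict: "time_s": time; "joints": joint angles; "dq": joint speeds; "tau": joint torques, N m; "eef_pos": TCP position; "ee_rot": TCP orientation; "force": force on the tool from outside, world axes, zero at the start; "wrist_torque": the same for the moment, N m; "grip_width": opening from 0.0 (shut) to 1.0 (fully open); "grip_force": force on a finger pad.
Only numpy, scipy, OpenCV 4.12 (cv2) and the standard library are available. Lean on these libraries where they do the work, as an engineer would, in place of code of your own. Each camera call takes 0.05 s, during which the arm holds its last target. There are 200 camera calls.

## Working session

There is one attempt and no reset: what is moved stays moved. The work goes in short steps, Python scripts to look and compute and a tool call to move; the robot and the scene stay as the last step left them, time stands still between calls to the robot, and variables do not carry over. Pictures are saved under pics/ and viewed, at most 10 in all, crops included, and the job is handed in when it is done.

Besides the shell and the picture viewer there is one more tool, called by a JSON object that holds its "fn" and its "kwargs", one argument or row to a line. send_rows: Moves the arm, as the interface text tells. Its arguments: {"type":"object","properties":{"targets":{"type":"array"},"grip":{"type":"number"},"squeeze":{"type":"number"}},"required":["targets"]}

```bash
mkdir -p pics; ls; cat > h.py <<'E'
import numpy as np, cv2
from rig import ctrl
def ray(cal,uv):
    K=np.array([[cal['fx'],0,cal['cx']],[0,cal['fy'],cal['cy']],[0,0,1.]])
    d=cv2.undistortPoints(np.array(uv,float).reshape(-1,1,2),K,np.array([cal['k1'],0,0,0.]))[:,0]
    return np.c_[d,np.ones(len(d))]
def world(cal,uv,depth):
    p=ray(cal,uv)*np.array(depth,float).reshape(-1,1)
    T=np.linalg.inv(np.array(cal['view']));return p@T[:3,:3].T+T[:3,3]
def atz(cal,uv,z):
    T=np.linalg.inv(np.array(cal['view']));d=ray(cal,uv)@T[:3,:3].T
    z=np.broadcast_to(z,len(d)); return T[:3,3]+d*((z-T[2,3])/d[:,2])[:,None]
def cloud(cal,dep):
    v,u=np.mgrid[0:420,0:560];return world(cal,np.c_[u.ravel(),v.ravel()],dep.ravel()).reshape(420,560,3)
def proj(cal,P):
    V=np.array(cal['view']);p=np.atleast_2d(P)@V[:3,:3].T+V[:3,3];s=p[:,:2]/p[:,2:]
    s=s*(1+cal['k1']*(s**2).sum(1,keepdims=True));return s*[cal['fx'],cal['fy']]+[cal['cx'],cal['cy']]
E
python3 - <<'E'
from h import *
for n in('scene','top'):
    im,d=ctrl.capture(n);cv2.imwrite(f'pics/{n}0.png',im[:,:,::-1]);np.savez(f'{n}0.npz',im=im,d=d)
    for q in('punch','stand_hole','slot','cabinet','doming','tin','cab_door'):
        print(n,q,[(np.round(r['uv']).tolist(),round(r['conf'],2)) for r in ctrl.place_of(n,q)] if q!='cab_door' else '',[(np.round(r['box']).tolist(),round(r['conf'],2)) for r in ctrl.search_frame(n,q)])
print(ctrl.sense())
E
```

```text
pics
scene punch [([321.0, 273.0], 0.73), ([329.0, 238.0], 0.55)] [([321.0, 199.0, 338.0, 240.0], 0.85), ([318.0, 246.0, 330.0, 268.0], 0.47), ([307.0, 251.0, 361.0, 308.0], 0.37)]
scene stand_hole [([376.0, 329.0], 0.96), ([372.0, 212.0], 0.91), ([320.0, 260.0], 0.58)] [([304.0, 251.0, 358.0, 308.0], 0.91), ([350.0, 200.0, 398.0, 259.0], 0.84), ([178.0, 162.0, 272.0, 250.0], 0.22)]
scene slot [([216.0, 199.0], 0.6)] [([179.0, 158.0, 273.0, 251.0], 0.75)]
scene cabinet [([231.0, 217.0], 0.72), ([220.0, 173.0], 0.55), ([321.0, 273.0], 0.33)] [([177.0, 157.0, 272.0, 248.0], 0.8)]
scene doming [([339.0, 293.0], 0.44)] [([335.0, 271.0, 350.0, 285.0], 0.55)]
scene tin [([441.0, 320.0], 0.64), ([224.0, 170.0], 0.44)] [([214.0, 164.0, 225.0, 175.0], 0.42)]
scene cab_door  [([173.0, 193.0, 243.0, 249.0], 0.9)]
top punch [([242.0, 226.0], 0.72)] []
top stand_hole [([222.0, 256.0], 0.87), ([160.0, 164.0], 0.6)] [([189.0, 176.0, 236.0, 204.0], 0.7), ([189.0, 236.0, 234.0, 269.0], 0.68), ([128.0, 154.0, 175.0, 179.0], 0.56)]
top slot [([322.0, 168.0], 0.69), ([224.0, 190.0], 0.66)] [([291.0, 154
[... 329 characters left out ...]
0], 0.46)]
{'time_s': 1.4, 'joints': array([-1.43838280e+00,  3.12896601e-01,  1.49769046e+00,  1.20154410e-05,
        1.33098678e+00, -2.23409360e-01]), 'dq': array([-0.00058512, -0.00034338, -0.00073958,  0.00034013, -0.00056787,
        0.00052079]), 'tau': array([ 1.78071473e-04, -4.12164044e+01, -2.59900349e+01, -1.76293852e-04,
        4.63873621e-04,  1.54520774e-05]), 'eef_pos': array([ 182.87861397, -492.1324909 ,  231.29951035]), 'ee_rot': array([9.66190903e-06, 9.84215713e-01, 1.76972966e-01, 5.40195750e-06]), 'force': array([ 0.19383689,  0.58134377, -0.12164526]), 'wrist_torque': array([-0.00783802,  0.03552567, -0.08038646]), 'grip_force': 0.0, 'grip_width': 0.998077971471687}
```

View pics/scene0.png

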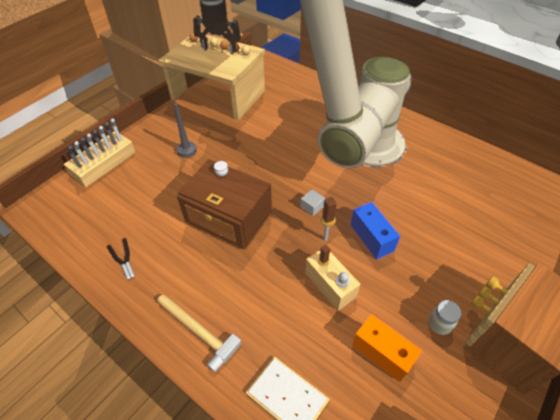

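View pics/top0.png

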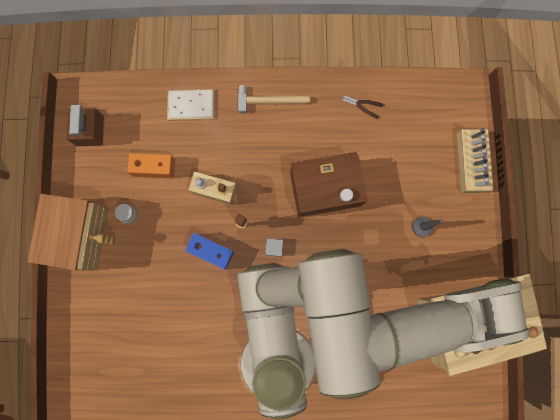

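The scene picture shows the light stand at about (333,278), with the small dark-handled punch at (325,253) and the steel doming punch at (342,279). The larger look-alike stands free at (329,215). The cabinet's brass slot is at (215,199) with the tin at (221,168). In the top view the stand is at (212,186), the punch at (222,187) and the slot at (326,168).

```bash
python3 - <<'E'
from h import *
for n,bs,bc in(('top',(180,165,245,215),(280,145,375,222)),('scene',(295,235,370,315),(170,150,280,255))):
    z=np.load(n+'0.npz');im,d=z['im'],z['d'];cal=ctrl.calibration(n);C=cloud(cal,d)
    print(n,'cam',np.round(np.linalg.inv(np.array(cal['view']))[:3,3]),'fx',cal['fx'])
    for nm,b,zt in(('stand',bs,70),('cab',bc,130)):
        m=np.zeros(d.shape,bool);m[b[1]:b[3],b[0]:b[2]]=1
        m&=(abs(C[...,2]-zt)<5)&(d>0);P=C[m]
        r=cv2.minAreaRect(P[:,:2].astype(np.float32));print(nm,len(P),'z',np.median(P[:,2]).round(1),r)
    m=np.zeros(d.shape,bool);b=bs;m[b[1]:b[3],b[0]:b[2]]=1;m&=(C[...,2]>85)&(d>0)
    k,l,st,ce=cv2.connectedComponentsWithStats(m.astype(np.uint8))
    for i in range(1,k):
        if st[i,4]>3:P=C[l==i];print('obj',ce[i].round(1),st[i],'med',np.median(P,0).round(1),'max',P.max(0).round(1),'min',P.min(0).round(1), 'top mean',P[P[:,2]>P[:,2].max()-6].mean(0).round(1))
    # brass frame: yellow pixels on top
    hsv=cv2.cvtColor(im,cv2.COLOR_RGB2HSV);b=bc;m=np.zeros(d.shape,bool);m[b[1]:b[3],b[0]:b[2]]=1
    m&=(abs(C[...,2]-130)<8)&(hsv[...,1]>110)&(hsv[...,2]>130)&(hsv[...,0]>15)
    v,u=np.nonzero(m);print('frame px',len(u),u.min(),u.max(),v.min(),v.max());Q=atz(cal,np.c_[u,v],130.);print(Q.mean(0).round(1),cv2.minAreaRect(Q[:,:2].astype(np.float32)))
a=cv2.imread('pics/top0.png')[145:220,180:375];cv2.imwrite('pics/c1.png',cv2.resize(a,None,fx=4,fy=4,interpolation=cv2.INTER_CUBIC))
E
```

```text
top cam [ 279.   10. 1560.] fx 501.93502451839254
stand 629 z 69.7 ((536.9487915039062, 192.0728759765625), (131.6549072265625, 60.8018913269043), 73.69795989990234)
cab 2764 z 129.4 ((536.6251831054688, -155.88250732421875), (150.15260314941406, 198.87106323242188), 9.251242637634277)
obj [199.2 181.8] [196 178   8   8  50] med [545.2 224.9  99.8] max [559.2 235.  108.3] min [536.  214.4  86.7] top mean [546.2 224.7 105.1]
obj [221.5 187.5] [218 183   8  10  58] med [524.5 157.1 123.9] max [537.3 167.  130.1] min [516.2 147.4  85.1] top mean [526.  157.7 127.2]
frame px 77 320 333 163 172
[ 576.7 -150.3  130. ] ((576.8212280273438, -149.5144805908203), (25.135255813598633, 38.07898712158203), 7.666891574859619)
scene cam [998. 403. 906.] fx 401.1571852273061
stand 949 z 69.7 ((540.9833984375, 191.71246337890625), (130.83934020996094, 61.73976135253906), 74.78559112548828)
cab 2972 z 129.3 ((540.8113403320312, -155.73046875), (151.36581420898438, 201.60182189941406), 8.902029037475586)
obj [324.2 253. ] [319 245  11  18 142] med [536.4 162.1 116.1] max [543.1 169.5 130.1] min [521.3 149.2  86. ] top mean [531.4 159.2 126.2]
obj [343. 277.] [338 272  11  11  88] med [555.6 227.9  99.9] max [562.5 237.1 106.2] min [542.7 215.8  85. ] top mean [551.9 226.9 102.8]
frame px 112 206 223 193 204
[ 579.1 -149.3  130. ] ((579.4656372070312, -148.95933532714844), (29.544517517089844, 39.11203384399414), 5.739232063293457)
```

View pics/c1.png

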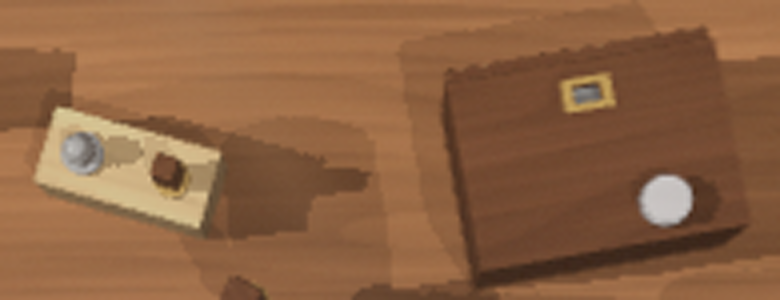

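```bash
python3 - <<'E'
from h import *
for n,bs,bl in(('top',(214,180,230,196),(230,210,262,232)),('scene',(314,240,334,266),(315,195,345,245))):
    z=np.load(n+'0.npz');im,d=z['im'],z['d'];cal=ctrl.calibration(n);C=cloud(cal,d)
    for b,z0 in((bs,120),(bl,20)):
        P=C[b[1]:b[3],b[0]:b[2]].reshape(-1,3);P=P[P[:,2]>z0]
        if z0<50: P=P[P[:,2]>P[:,2].max()-10]
        print(n,z0,len(P),P.mean(0).round(1),P.max(0).round(1),cv2.minAreaRect(P[:,:2].astype(np.float32)))
    b=bs;Q=C[b[1]:b[3],b[0]:b[2]];g=im[b[1]:b[3],b[0]:b[2]].astype(int).sum(2)
    m=(g<260);v,u=np.nonzero(m);w=atz(cal,np.c_[u+b[0],v+b[1]],127.);print('dark',len(u),w.mean(0),cv2.minAreaRect(w[:,:2].astype(np.float32)))
E
```

```text
top 120 39 [514.1 150.4 199.7] [ 537.3  166.6 1560.4] ((410.2183532714844, 82.51390075683594), (299.11676025390625, 19.284873962402344), 32.80560302734375)
top 20 6 [ 279.3    9.6 1560.4] [ 279.3    9.6 1560.4] ((279.288330078125, 9.589197158813477), (0.0, 0.0), 0.0)
dark 52 [522.70982465 155.06416191 127.        ] ((522.8865966796875, 154.9578399658203), (22.350345611572266, 20.303726196289062), 70.65599822998047)
scene 120 60 [540.2 163.5 138.5] [998.1 403.1 905.5] ((757.6793212890625, 282.931396484375), (537.1138305664062, 21.2552490234375), 28.828882217407227)
scene 20 4 [998.1 403.1 905.5] [998.1 403.1 905.5] ((998.076904296875, 403.1178283691406), (0.0, 0.0), 0.0)
dark 111 [546.9217924  166.65066052 127.        ] ((546.1351318359375, 168.17617797851562), (41.30665969848633, 20.866670608520508), 34.544891357421875)
```

{"fn": "send_rows", "kwargs": {
  "targets": [
    {"offset": [5,10,5],"spin": 0.2},
    {"offset": [15,30,5],"spin": 0.5},
    {"offset": [15,30,5],"spin": 0.9},
    {"offset": [34.7,65,5],"spin": 0.94},
    {"offset": [34.7,65,5],"spin": 0.94},
    {"offset": [34.7,65,5],"spin": 0.94},
    {"offset": [34.7,65,5],"spin": 0.94},
    {"offset": [34.7,65,5],"spin": 0.94}
  ],
  "grip": 1.0,
  "squeeze": 50
}}

```text
time_s: 2.07
eef_pos: [336.3, -199.0, 265.9]
ee_rot: [0.0, 0.796, 0.606, 0.0]
force: [1.0, -1.2, 0.3]
grip_width: 1.0
grip_force: 0.0
```

{"fn": "send_rows", "kwargs": {
  "targets": [
    {"offset": [19.3,35.7,-5],"spin": 0},
    {"offset": [19.3,35.7,-5],"spin": 0},
    {"offset": [19.3,35.7,-5],"spin": 0},
    {"offset": [19.3,35.7,-5],"spin": 0},
    {"offset": [19.3,35.7,-5],"spin": 0},
    {"offset": [19.3,35.7,-5],"spin": 0},
    {"offset": [19.3,35.7,-5],"spin": 0},
    {"offset": [19.3,35.7,-5],"spin": 0}
  ]
}}

```text
time_s: 2.73
eef_pos: [493.8, 92.4, 224.6]
ee_rot: [0.0, 0.797, 0.604, 0.0]
force: [-0.1, -0.4, 0.5]
grip_width: 1.001
grip_force: 0.0
```

{"fn": "send_rows", "kwargs": {
  "targets": [
    {"offset": [0,0,0],"spin": 0},
    {"offset": [0,0,0],"spin": 0}
  ]
}}

```text
time_s: 2.9
eef_pos: [493.3, 91.6, 224.1]
ee_rot: [-0.0, 0.796, 0.605, -0.001]
force: [0.0, -0.5, -0.3]
grip_width: 1.0
grip_force: 0.0
```

{"fn": "send_rows", "kwargs": {
  "targets": [
    {"offset": [3.6,6.67,0],"spin": 0},
    {"offset": [3.6,6.67,0],"spin": 0},
    {"offset": [3.6,6.67,-5],"spin": 0},
    {"offset": [3.6,6.67,-8],"spin": 0},
    {"offset": [3.6,6.67,-8],"spin": 0},
    {"offset": [3.6,6.67,-8],"spin": 0}
  ]
}}

```text
time_s: 3.4
eef_pos: [528.7, 155.7, 144.8]
ee_rot: [-0.001, 0.798, 0.603, -0.001]
force: [0.5, 0.4, -0.3]
grip_width: 1.001
grip_force: 0.0
```

```bash
python3 - <<'E'
from h import *
im,d=ctrl.capture('scene');cv2.imwrite('pics/s1.png',cv2.resize(im[150:320,240:420,::-1],None,fx=3.5,fy=3.5,interpolation=cv2.INTER_CUBIC))
print(ctrl.sense()['eef_pos'])
E
```

```text
[529.90553655 155.88260195 146.70707656]
```

View pics/s1.png

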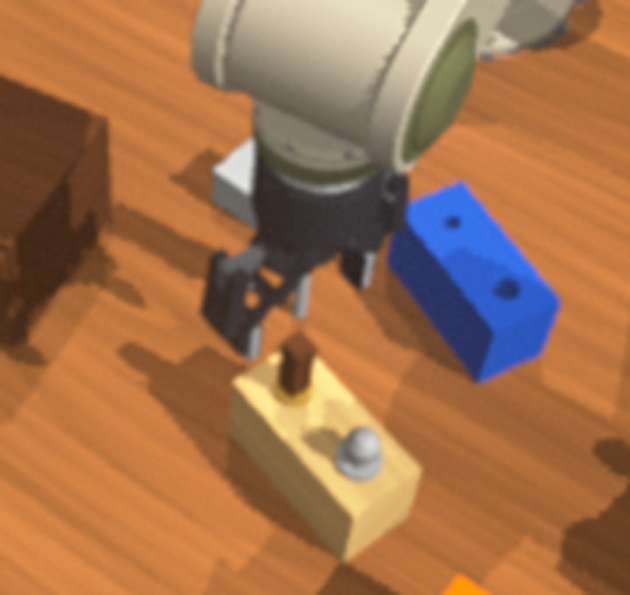

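The open fingers straddle the handle, which is at crop (297,365). They close along the block's short side and clear the doming punch at (360,450). Next I descend.

{"fn": "send_rows", "kwargs": {
  "targets": [
    {"offset": [0,0,0],"spin": 0},
    {"offset": [0,0,-2],"spin": 0},
    {"offset": [0,0,-4],"spin": 0},
    {"offset": [0,0,-5.5],"spin": 0},
    {"offset": [0,0,-6],"spin": 0},
    {"offset": [0,0,-6],"spin": 0},
    {"offset": [0,0,-6],"spin": 0},
    {"offset": [0,0,-6],"spin": 0}
  ]
}}

```text
time_s: 4.12
eef_pos: [530.2, 156.8, 86.6]
ee_rot: [0.001, 0.797, 0.603, 0.001]
force: [0.4, 0.8, 0.6]
grip_width: 1.0
grip_force: 0.0
```

{"fn": "send_rows", "kwargs": {
  "targets": [
    {"offset": [0,0.1,-0.3],"spin": 0},
    {"offset": [0,0.1,-0.3],"spin": 0},
    {"offset": [0,0.1,-0.3],"spin": 0}
  ]
}}

```text
time_s: 4.37
eef_pos: [529.3, 157.9, 82.0]
ee_rot: [0.0, 0.797, 0.604, 0.0]
force: [0.5, 0.5, -0.0]
grip_width: 1.0
grip_force: 0.0
```

{"fn": "send_rows", "kwargs": {
  "targets": [
    {"offset": [0,0,0],"spin": 0},
    {"offset": [0,0,0],"spin": 0},
    {"offset": [0,0,0],"spin": 0},
    {"offset": [0,0,0],"spin": 0},
    {"offset": [0,0,0],"spin": 0},
    {"offset": [0,0,0],"spin": 0},
    {"offset": [0,0,0],"spin": 0},
    {"offset": [0,0,0],"spin": 0}
  ],
  "grip": 0.0,
  "squeeze": 40
}}

```text
time_s: 5.03
eef_pos: [529.3, 157.8, 81.8]
ee_rot: [0.0, 0.797, 0.603, 0.0]
force: [-0.7, -0.7, 0.3]
grip_width: 0.207
grip_force: 39.2
```

```bash
python3 - <<'E'
from h import *
s=ctrl.sense()
for k in s: print(k,np.round(s[k],3))
im,d=ctrl.capture('scene');cv2.imwrite('pics/s2.png',cv2.resize(im[180:320,260:400,::-1],None,fx=4,fy=4,interpolation=cv2.INTER_CUBIC))
E
```

```text
time_s 5.033
joints [0.078 0.532 1.594 0.    1.016 0.353]
dq [-0.002 -0.    -0.    -0.    -0.001  0.002]
tau [-5.7000e-02 -4.6564e+01 -2.1674e+01 -1.5000e-02 -2.0000e-03  0.0000e+00]
eef_pos [529.295 157.828  81.846]
ee_rot [0.    0.797 0.603 0.   ]
force [-0.66  -0.695  0.271]
wrist_torque [-0.022  0.002  0.013]
grip_force 39.153
grip_width 0.207
```

View pics/s2.png

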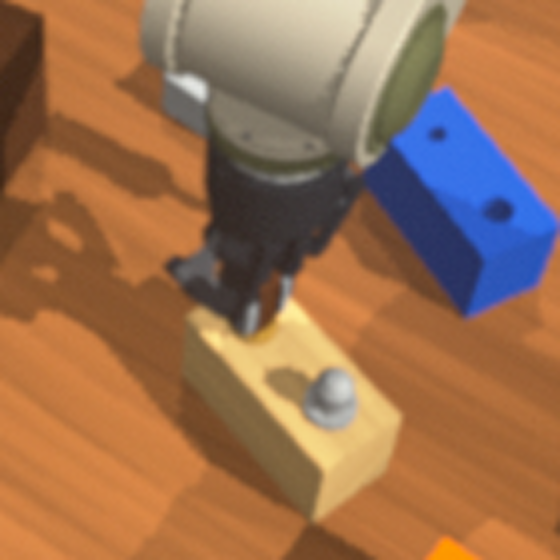

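Grasp looks good: opening 17.6 mm with the fingers squarely on the handle. Next I lift straight up.

{"fn": "send_rows", "kwargs": {
  "targets": [
    {"offset": [0,0,0],"spin": 0},
    {"offset": [0,0,1],"spin": 0},
    {"offset": [0,0,3],"spin": 0},
    {"offset": [0,0,6],"spin": 0},
    {"offset": [0,0,9],"spin": 0},
    {"offset": [0,0,12],"spin": 0},
    {"offset": [0,0,15.2],"spin": 0},
    {"offset": [0,0,15.2],"spin": 0}
  ],
  "squeeze": 60
}}

```text
time_s: 5.75
eef_pos: [531.1, 158.1, 240.7]
ee_rot: [0.003, 0.797, 0.604, 0.005]
force: [-0.2, 0.1, 0.6]
grip_width: 0.203
grip_force: 59.0
```

{"fn": "send_rows", "kwargs": {
  "targets": [
    {"offset": [4.9,-30.8,0.2],"spin": 0},
    {"offset": [4.9,-30.8,0.2],"spin": 0},
    {"offset": [4.9,-30.8,0.2],"spin": 0},
    {"offset": [4.9,-30.8,0.2],"spin": 0},
    {"offset": [4.9,-30.8,0.2],"spin": 0},
    {"offset": [4.9,-30.8,0.2],"spin": 0},
    {"offset": [4.9,-30.8,0.2],"spin": 0},
    {"offset": [4.9,-30.8,0.2],"spin": 0}
  ]
}}

```text
time_s: 6.42
eef_pos: [578.0, -154.6, 235.6]
ee_rot: [0.0, 0.798, 0.602, -0.0]
force: [0.3, 0.0, -0.8]
grip_width: 0.201
grip_force: 58.9
```

{"fn": "send_rows", "kwargs": {
  "targets": [
    {"offset": [0,0,0],"spin": 0},
    {"offset": [0,0,0],"spin": 0},
    {"offset": [0,0,0],"spin": 0}
  ]
}}

```text
time_s: 6.67
eef_pos: [578.1, -149.4, 235.8]
ee_rot: [-0.0, 0.797, 0.604, 0.0]
force: [-0.4, 0.7, -1.3]
grip_width: 0.203
grip_force: 58.9
```

{"fn": "send_rows", "kwargs": {
  "targets": [
    {"offset": [0,0,-1.2],"spin": 0},
    {"offset": [0,0,-2.2],"spin": 0},
    {"offset": [0,0,-2.2],"spin": 0},
    {"offset": [0,0,-2.2],"spin": 0},
    {"offset": [0,0,-2.2],"spin": 0}
  ]
}}

```text
time_s: 7.08
eef_pos: [578.4, -149.7, 214.3]
ee_rot: [0.0, 0.797, 0.604, 0.0]
force: [0.6, 0.7, -0.7]
grip_width: 0.202
grip_force: 58.9
```

```bash
python3 - <<'E'
from h import *
im,d=ctrl.capture('scene');np.savez('scene3.npz',im=im,d=d);s=ctrl.sense();e=s['eef_pos'];print(e,s['force'])
cal=ctrl.calibration('scene');
print('tip pred',proj(cal,e-[0,0,73.8]),'collar',proj(cal,e-[0,0,11.8]),'slot corr',proj(cal,[579.3,-149.2,130]))
print([(np.round(r['uv'],1).tolist(),r['conf']) for q in('punch','slot') for r in ctrl.place_of('scene',q)])
x0,y0=180,150;a=cv2.resize(im[y0:y0+70,x0:x0+80,::-1],None,fx=8,fy=8,interpolation=cv2.INTER_CUBIC);cv2.imwrite('pics/s3.png',a)
E
```

```text
[ 578.45762893 -149.91661232  214.39933907] [ 0.4352988   0.05758412 -1.15028262]
tip pred [[213.74821663 195.49676961]] collar [[210.17919204 178.59909901]] slot corr [[214.29993331 198.5548964 ]]
[([327.1, 240.6], 0.82), ([211.3, 197.2], 0.45), ([214.8, 200.8], 0.72)]
```

View pics/s3.png

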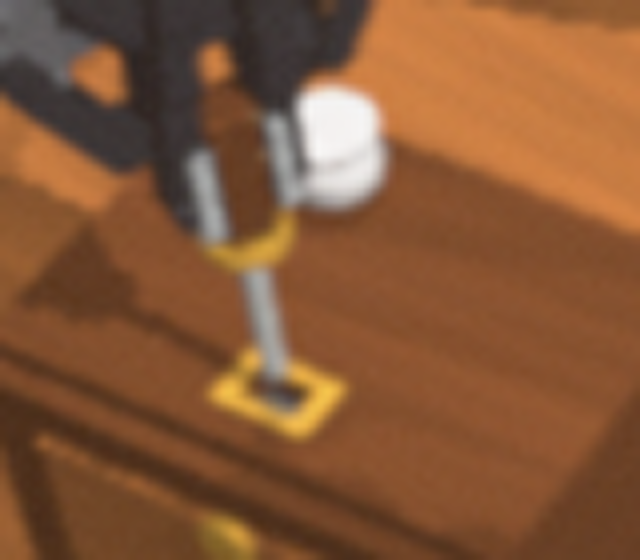

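```bash
python3 - <<'E'
from h import *
cal=ctrl.calibration('scene');f=lambda c:np.array(c)/8+[180-.44,150-.44]
for c,z in(((278,393),130),((210,393),130),((348,388),130),((255,350),130),((298,440),130),((275,370),140.6),((277,378),140.6),((248,272),203-.6),((257,243),207-1)):print(c,atz(cal,f([c]),float(z)).round(1))
# automatic: frame centroid, shaft edges
z=np.load('scene3.npz');im=z['im'];hsv=cv2.cvtColor(im,cv2.COLOR_RGB2HSV)[190:208,202:228]
m=(hsv[...,1]>110)&(hsv[...,2]>130)&(hsv[...,0]>15);v,u=np.nonzero(m);Q=atz(cal,np.c_[u+202,v+190],130.)
print(len(u),cv2.minAreaRect(Q[:,:2].astype(np.float32)))
E
```

```text
(278, 393) [[ 579.6 -148.9  130. ]]
(210, 393) [[ 592.9 -166.2  130. ]]
(348, 388) [[ 564.4 -132.5  130. ]]
(255, 350) [[ 570.9 -167.6  130. ]]
(298, 440) [[ 589.9 -130.2  130. ]]
(275, 370) [[ 578.9 -148.8  140.6]]
(277, 378) [[ 581.  -146.   140.6]]
(248, 272) [[ 589.6 -137.8  202.4]]
(257, 243) [[ 581.5 -141.2  206. ]]
102 ((579.2223510742188, -149.31240844726562), (28.812088012695312, 39.76216125488281), 9.82739543914795)
```

The tip at crop (276,375) is about 1 mm from the middle of the brass frame at (279,394), well within the slack. Next I lower it into the slot in small steps and watch the force.

{"fn": "send_rows", "kwargs": {
  "targets": [
    {"offset": [0.05,0,-0.3],"spin": 0},
    {"offset": [0.05,0,-0.6],"spin": 0},
    {"offset": [0.05,0,-0.9],"spin": 0},
    {"offset": [0.05,0,-1.1],"spin": 0},
    {"offset": [0.05,0,-1.2],"spin": 0},
    {"offset": [0.05,0,-1.2],"spin": 0}
  ]
}}

```text
time_s: 7.73
eef_pos: [578.6, -150.1, 201.4]
ee_rot: [-0.0, 0.797, 0.603, -0.0]
force: [-0.0, 0.1, 0.6]
grip_width: 0.201
grip_force: 58.9
```

{"fn": "send_rows", "kwargs": {
  "targets": [
    {"offset": [0,0,-0.2],"spin": 0},
    {"offset": [0,0,-0.3],"spin": 0},
    {"offset": [0,0,-0.3],"spin": 0}
  ]
}}

```text
time_s: 7.98
eef_pos: [578.7, -150.1, 198.5]
ee_rot: [-0.0, 0.797, 0.603, -0.0]
force: [0.4, -0.2, -0.5]
grip_width: 0.207
grip_force: 58.9
```

{"fn": "send_rows", "kwargs": {
  "targets": [
    {"offset": [0,0,-0.2],"spin": 0},
    {"offset": [0,0,-0.4],"spin": 0},
    {"offset": [0,0,-0.6],"spin": 0},
    {"offset": [0,0,-0.6],"spin": 0}
  ]
}}

```text
time_s: 8.32
eef_pos: [578.6, -150.1, 192.2]
ee_rot: [-0.0, 0.797, 0.604, -0.0]
force: [-0.4, -1.1, -0.4]
grip_width: 0.205
grip_force: 58.9
```

{"fn": "send_rows", "kwargs": {
  "targets": [
    {"offset": [0,0,-0.1],"spin": 0},
    {"offset": [0,0,-0.2],"spin": 0},
    {"offset": [0,0,-0.3],"spin": 0},
    {"offset": [0,0,-0.3],"spin": 0}
  ]
}}

```text
time_s: 8.65
eef_pos: [578.7, -150.1, 189.6]
ee_rot: [-0.0, 0.797, 0.604, -0.0]
force: [0.5, -0.6, -0.9]
grip_width: 0.202
grip_force: 58.9
```

{"fn": "send_rows", "kwargs": {
  "targets": [
    {"offset": [0,0,-0.1],"spin": 0},
    {"offset": [0,0,-0.2],"spin": 0},
    {"offset": [0,0,-0.3],"spin": 0},
    {"offset": [0,0,-0.3],"spin": 0}
  ]
}}

```text
time_s: 8.98
eef_pos: [578.7, -150.1, 186.5]
ee_rot: [-0.0, 0.797, 0.604, -0.0]
force: [-0.3, 0.3, -1.4]
grip_width: 0.202
grip_force: 58.9
```

{"fn": "send_rows", "kwargs": {
  "targets": [
    {"offset": [0,0,-0.1],"spin": 0},
    {"offset": [0,0,-0.2],"spin": 0},
    {"offset": [0,0,-0.3],"spin": 0},
    {"offset": [0,0,-0.3],"spin": 0}
  ]
}}

```text
time_s: 9.32
eef_pos: [578.7, -150.1, 183.5]
ee_rot: [-0.0, 0.797, 0.603, -0.0]
force: [0.2, -0.6, -0.6]
grip_width: 0.203
grip_force: 58.9
```

Tip is about 20 mm below the mouth with no contact yet.

{"fn": "send_rows", "kwargs": {
  "targets": [
    {"offset": [0,0,-0.1],"spin": 0},
    {"offset": [0,0,-0.2],"spin": 0},
    {"offset": [0,0,-0.2],"spin": 0}
  ]
}}

```text
time_s: 9.57
eef_pos: [578.7, -150.1, 181.5]
ee_rot: [-0.0, 0.797, 0.604, -0.0]
force: [0.5, -0.1, -0.5]
grip_width: 0.2
grip_force: 58.9
```

{"fn": "send_rows", "kwargs": {
  "targets": [
    {"offset": [0,0,-0.1],"spin": 0},
    {"offset": [0,0,-0.2],"spin": 0},
    {"offset": [0,0,-0.2],"spin": 0}
  ]
}}

```text
time_s: 9.82
eef_pos: [578.8, -150.2, 180.0]
ee_rot: [0.0, 0.797, 0.604, 0.0]
force: [0.3, 0.2, 1.9]
grip_width: 0.203
grip_force: 59.5
```

{"fn": "send_rows", "kwargs": {
  "targets": [
    {"offset": [0,0,-0.1],"spin": 0},
    {"offset": [0,0,-0.2],"spin": 0},
    {"offset": [0,0,-0.2],"spin": 0}
  ]
}}

```text
time_s: 10.07
eef_pos: [578.9, -150.2, 178.0]
ee_rot: [0.0, 0.797, 0.604, 0.0]
force: [0.0, 0.3, 3.6]
grip_width: 0.207
grip_force: 59.6
```

Contact came at TCP z ≈ 180.5. The door should let go near 173.5, and the hard stop is near 170.

{"fn": "send_rows", "kwargs": {
  "targets": [
    {"offset": [0,0,-0.1],"spin": 0},
    {"offset": [0,0,-0.2],"spin": 0},
    {"offset": [0,0,-0.3],"spin": 0},
    {"offset": [0,0,-0.3],"spin": 0}
  ]
}}

```text
time_s: 10.4
eef_pos: [578.9, -150.2, 174.9]
ee_rot: [0.0, 0.797, 0.603, 0.0]
force: [-0.9, 1.1, 5.1]
grip_width: 0.205
grip_force: 59.7
```

{"fn": "send_rows", "kwargs": {
  "targets": [
    {"offset": [0,0,-0.1],"spin": 0},
    {"offset": [0,0,-0.2],"spin": 0},
    {"offset": [0,0,-0.2],"spin": 0},
    {"offset": [0,0,-0.2],"spin": 0},
    {"offset": [0,0,-0.2],"spin": 0}
  ]
}}

```text
time_s: 10.82
eef_pos: [578.9, -150.2, 173.1]
ee_rot: [0.0, 0.797, 0.604, 0.0]
force: [-1.0, 0.1, 5.5]
grip_width: 0.204
grip_force: 59.9
```

```bash
python3 - <<'E'
from h import *
im,d=ctrl.capture('scene');C=cloud(ctrl.calibration('scene'),d);z=np.load('scene0.npz');m=np.zeros(d.shape,bool);m[190:270,150:260]=1
print('changed px',(m&(abs(d-z['d'])>12)).sum());print(ctrl.sense()['eef_pos'],ctrl.sense()['force'])
cv2.imwrite('pics/s4.png',im[:,:,::-1])
E
```

```text
changed px 1657
[ 578.8642681  -150.22414911  173.12694108] [-1.32269728  0.82230658  7.16943971]
```

{"fn": "send_rows", "kwargs": {
  "targets": [
    {"offset": [0,0,-0.1],"spin": 0},
    {"offset": [0,0,-0.1],"spin": 0},
    {"offset": [0,0,-0.1],"spin": 0},
    {"offset": [0,0,-0.1],"spin": 0},
    {"offset": [0,0,-0.1],"spin": 0},
    {"offset": [0,0,-0.1],"spin": 0},
    {"offset": [0,0,-0.1],"spin": 0},
    {"offset": [0,0,-0.1],"spin": 0}
  ]
}}

```text
time_s: 11.53
eef_pos: [578.9, -150.2, 172.2]
ee_rot: [0.0, 0.797, 0.604, 0.0]
force: [-1.1, 0.3, 6.7]
grip_width: 0.203
grip_force: 60.0
```

```bash
python3 - <<'E'
from h import *
im,d=ctrl.capture('scene');C=cloud(ctrl.calibration('scene'),d);z=np.load('scene0.npz');m=np.zeros(d.shape,bool);m[190:270,150:260]=1
print('changed px',(m&(abs(d-z['d'])>12)).sum());print(ctrl.sense()['eef_pos'],ctrl.sense()['force'])
cv2.imwrite('pics/s5.png',cv2.resize(im[120:280,120:320,::-1],None,fx=3,fy=3))
E
```

```text
changed px 2609
[ 578.88193272 -150.226325    172.21525747] [-1.09158472  0.11565204  6.57519874]
```

View pics/s5.png

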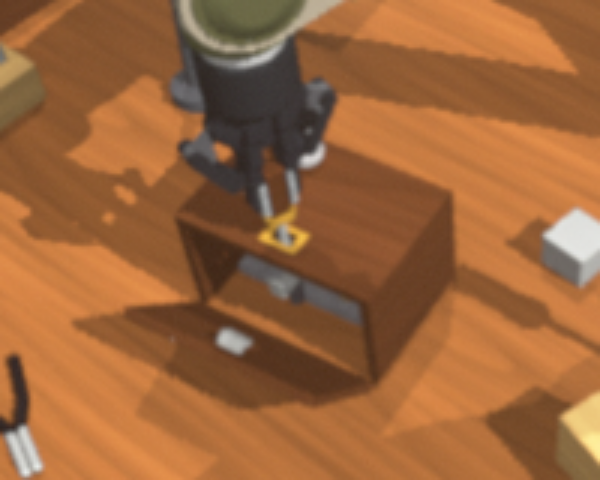

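The door has swung wide, with its panel near crop (250,350). I hold a moment longer, then withdraw straight up.

{"fn": "send_rows", "kwargs": {
  "targets": [
    {"offset": [0,0,0],"spin": 0},
    {"offset": [0,0,0],"spin": 0},
    {"offset": [0,0,0],"spin": 0},
    {"offset": [0,0,0],"spin": 0},
    {"offset": [0,0,0],"spin": 0},
    {"offset": [0,0,0],"spin": 0},
    {"offset": [0,0,0],"spin": 0},
    {"offset": [0,0,0],"spin": 0}
  ]
}}

```text
time_s: 12.25
eef_pos: [578.9, -150.2, 172.2]
ee_rot: [0.0, 0.797, 0.604, 0.0]
force: [-1.8, -0.3, 7.3]
grip_width: 0.204
grip_force: 60.0
```

{"fn": "send_rows", "kwargs": {
  "targets": [
    {"offset": [0,0,0.5],"spin": 0},
    {"offset": [0,0,1.5],"spin": 0},
    {"offset": [0,0,2.5],"spin": 0},
    {"offset": [0,0,3.5],"spin": 0},
    {"offset": [0,0,4.5],"spin": 0},
    {"offset": [0,0,5.5],"spin": 0},
    {"offset": [0,0,6.4],"spin": 0},
    {"offset": [0,0,6.4],"spin": 0}
  ]
}}

```text
time_s: 12.92
eef_pos: [579.3, -150.4, 238.1]
ee_rot: [0.002, 0.797, 0.604, 0.001]
force: [-0.7, 0.4, -0.6]
grip_width: 0.201
grip_force: 59.0
```

```bash
python3 - <<'E'
from h import *
im,d=ctrl.capture('scene');cal=ctrl.calibration('scene');C=cloud(cal,d)
s=ctrl.sense();print(s['time_s'],s['eef_pos'],s['force'])
# door area in front of cabinet: cabinet frame
o=np.array([535.5,-156.4]);a=np.radians(9.2);R=np.array([[np.cos(a),np.sin(a)],[-np.sin(a),np.cos(a)]])
P=C[(d>0)];q=(P[:,:2]-o)@R.T
for lo,hi in((75,95),(95,115),(115,135),(135,155),(155,175),(175,195),(195,210)):
    m=(q[:,0]>lo)&(q[:,0]<hi)&(abs(q[:,1])<80);print(lo,m.sum(),np.percentile(P[m,2],[5,50,95]).round(1))
E
```

```text
12.9667 [ 579.03041296 -150.3010144   236.78422148] [ 0.85023747  0.7082112  -1.8455994 ]
75 1843 [ 13.9 436.4 533.6]
95 1037 [ 14.4 476.7 524.3]
115 368 [14.6 17.6 20.5]
135 353 [16.1 18.9 21.5]
155 393 [17.8 20.5 32.3]
175 573 [-1.6 15.5 23.6]
195 306 [-2.3  0.5  3.7]
```

The door lies flat (fully open). Next I return over the stand hole.

{"fn": "send_rows", "kwargs": {
  "targets": [
    {"offset": [-4.97,30.8,0],"spin": 0},
    {"offset": [-4.97,30.8,0],"spin": 0},
    {"offset": [-4.97,30.8,0],"spin": 0},
    {"offset": [-4.97,30.8,0],"spin": 0},
    {"offset": [-4.97,30.8,0],"spin": 0},
    {"offset": [-4.97,30.8,0],"spin": 0},
    {"offset": [-4.97,30.8,0],"spin": 0},
    {"offset": [-4.97,30.8,0],"spin": 0}
  ]
}}

```text
time_s: 13.63
eef_pos: [527.5, 161.8, 235.3]
ee_rot: [-0.001, 0.796, 0.605, -0.0]
force: [0.3, -1.0, -0.3]
grip_width: 0.202
grip_force: 59.0
```

{"fn": "send_rows", "kwargs": {
  "targets": [
    {"offset": [0,0,0],"spin": 0},
    {"offset": [0,0,0],"spin": 0},
    {"offset": [0,0,0],"spin": 0}
  ]
}}

```text
time_s: 13.88
eef_pos: [529.1, 157.2, 235.3]
ee_rot: [-0.0, 0.797, 0.603, -0.0]
force: [0.4, -0.1, -1.1]
grip_width: 0.203
grip_force: 59.0
```

{"fn": "send_rows", "kwargs": {
  "targets": [
    {"offset": [0.02,0.05,-2],"spin": 0},
    {"offset": [0.02,0.05,-5],"spin": 0},
    {"offset": [0.02,0.05,-7.5],"spin": 0},
    {"offset": [0.02,0.05,-8.1],"spin": 0},
    {"offset": [0.02,0.05,-8.1],"spin": 0},
    {"offset": [0.02,0.05,-8.1],"spin": 0},
    {"offset": [0.02,0.05,-8.1],"spin": 0}
  ]
}}

```text
time_s: 14.47
eef_pos: [530.2, 158.0, 156.5]
ee_rot: [0.001, 0.798, 0.603, 0.001]
force: [-0.2, 0.2, 0.2]
grip_width: 0.202
grip_force: 59.0
```

```bash
python3 - <<'E'
from h import *
im,d=ctrl.capture('scene');s=ctrl.sense();e=s['eef_pos'];print(e,s['force']);cal=ctrl.calibration('scene')
print('tip pred',proj(cal,e-[0,0,73.8]),'hole pred',proj(cal,[531.4,158,70]))
x0,y0=290,225;cv2.imwrite('pics/s6.png',cv2.resize(im[y0:y0+70,x0:x0+80,::-1],None,fx=8,fy=8,interpolation=cv2.INTER_CUBIC))
E
```

```text
[530.1019208  158.12682889 156.40265986] [-0.23110868  0.03579247 -0.62316502]
tip pred [[323.42055842 257.85274405]] hole pred [[322.69516517 260.9574287 ]]
```

View pics/s6.png

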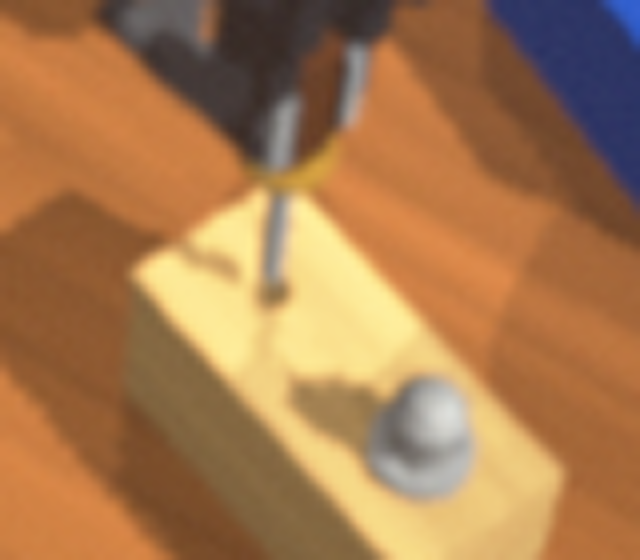

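The tip at crop (271,280) is just above the hole at (273,293), about 1 mm off along −x/+y. I correct that and lower gently.

{"fn": "send_rows", "kwargs": {
  "targets": [
    {"offset": [-0.1,0.03,0],"spin": 0},
    {"offset": [-0.1,0.03,-0.4],"spin": 0},
    {"offset": [-0.1,0.03,-0.8],"spin": 0},
    {"offset": [-0.1,0.03,-1.2],"spin": 0},
    {"offset": [-0.1,0.03,-1.5],"spin": 0},
    {"offset": [-0.1,0.03,-1.5],"spin": 0}
  ]
}}

```text
time_s: 15.02
eef_pos: [527.9, 158.6, 138.9]
ee_rot: [-0.0, 0.797, 0.604, -0.001]
force: [1.0, -0.2, -0.8]
grip_width: 0.207
grip_force: 59.0
```

{"fn": "send_rows", "kwargs": {
  "targets": [
    {"offset": [0,0,-0.3],"spin": 0},
    {"offset": [0,0,-0.6],"spin": 0},
    {"offset": [0,0,-0.6],"spin": 0}
  ]
}}

```text
time_s: 15.27
eef_pos: [528.0, 158.6, 133.1]
ee_rot: [-0.0, 0.797, 0.604, -0.0]
force: [0.5, -0.5, -0.6]
grip_width: 0.205
grip_force: 59.0
```

{"fn": "send_rows", "kwargs": {
  "targets": [
    {"offset": [0.1,-0.05,-0.5],"spin": 0},
    {"offset": [0.1,-0.05,-1.3],"spin": 0},
    {"offset": [0.1,-0.05,-2.1],"spin": 0},
    {"offset": [0.1,-0.05,-2.9],"spin": 0},
    {"offset": [0.1,-0.05,-3.6],"spin": 0},
    {"offset": [0.1,-0.05,-4.2],"spin": 0},
    {"offset": [0.1,-0.05,-4.5],"spin": 0},
    {"offset": [0.1,-0.05,-4.5],"spin": 0}
  ]
}}

```text
time_s: 15.93
eef_pos: [528.9, 158.1, 88.0]
ee_rot: [-0.0, 0.797, 0.604, -0.001]
force: [0.2, -0.1, -0.8]
grip_width: 0.203
grip_force: 59.0
```

{"fn": "send_rows", "kwargs": {
  "targets": [
    {"offset": [0,0,-0.1],"spin": 0},
    {"offset": [0,0,-0.3],"spin": 0},
    {"offset": [0,0,-0.3],"spin": 0}
  ]
}}

```text
time_s: 16.18
eef_pos: [529.3, 158.1, 85.7]
ee_rot: [0.0, 0.797, 0.604, 0.0]
force: [0.2, 0.2, -1.1]
grip_width: 0.204
grip_force: 59.0
```

{"fn": "send_rows", "kwargs": {
  "targets": [
    {"offset": [0,0,-0.1],"spin": 0},
    {"offset": [0,0,-0.2],"spin": 0},
    {"offset": [0,0,-0.2],"spin": 0}
  ]
}}

```text
time_s: 16.43
eef_pos: [529.2, 158.1, 83.7]
ee_rot: [-0.0, 0.797, 0.604, -0.0]
force: [0.8, 0.0, -1.0]
grip_width: 0.202
grip_force: 59.0
```

{"fn": "send_rows", "kwargs": {
  "targets": [
    {"offset": [0,0,-0.1],"spin": 0},
    {"offset": [0,0,-0.1],"spin": 0},
    {"offset": [0,0,-0.1],"spin": 0}
  ]
}}

```text
time_s: 16.68
eef_pos: [529.2, 158.1, 82.7]
ee_rot: [-0.0, 0.797, 0.604, -0.0]
force: [-0.7, -0.2, -0.6]
grip_width: 0.203
grip_force: 59.0
```

{"fn": "send_rows", "kwargs": {
  "targets": [
    {"offset": [0,0,-0.08],"spin": 0},
    {"offset": [0,0,-0.08],"spin": 0},
    {"offset": [0,0,-0.08],"spin": 0}
  ]
}}

```text
time_s: 16.93
eef_pos: [529.2, 158.1, 81.9]
ee_rot: [-0.0, 0.797, 0.604, -0.0]
force: [0.2, -0.5, -0.6]
grip_width: 0.202
grip_force: 59.1
```

{"fn": "send_rows", "kwargs": {
  "targets": [
    {"offset": [0,0,-0.03],"spin": 0},
    {"offset": [0,0,-0.03],"spin": 0}
  ],
  "squeeze": 20
}}

```text
time_s: 17.1
eef_pos: [529.3, 158.1, 81.9]
ee_rot: [0.0, 0.797, 0.604, 0.0]
force: [-1.6, -0.5, 2.7]
grip_width: 0.202
grip_force: 59.4
```

{"fn": "send_rows", "kwargs": {
  "targets": [
    {"offset": [0,0,0],"spin": 0},
    {"offset": [0,0,0],"spin": 0},
    {"offset": [0,0,0],"spin": 0},
    {"offset": [0,0,0],"spin": 0},
    {"offset": [0,0,0],"spin": 0},
    {"offset": [0,0,0],"spin": 0},
    {"offset": [0,0,0],"spin": 0}
  ],
  "grip": 1.0
}}

```text
time_s: 17.68
eef_pos: [529.3, 158.1, 81.7]
ee_rot: [-0.0, 0.797, 0.604, 0.0]
force: [0.7, -0.2, -0.3]
grip_width: 0.999
grip_force: 0.0
```

{"fn": "send_rows", "kwargs": {
  "targets": [
    {"offset": [0,0,1],"spin": 0},
    {"offset": [0,0,3],"spin": 0},
    {"offset": [0,0,6],"spin": 0},
    {"offset": [0,0,9],"spin": 0},
    {"offset": [0,0,12],"spin": 0},
    {"offset": [0,0,15],"spin": 0},
    {"offset": [0,0,16],"spin": 0},
    {"offset": [0,0,16],"spin": 0}
  ]
}}

```text
time_s: 18.35
eef_pos: [530.1, 158.3, 245.0]
ee_rot: [0.002, 0.797, 0.604, 0.002]
force: [0.2, -0.5, -1.1]
grip_width: 1.002
grip_force: 0.0
```

{"fn": "send_rows", "kwargs": {
  "targets": [
    {"offset": [-10,-12,2],"spin": 0},
    {"offset": [-10,-12,2],"spin": 0},
    {"offset": [-10,-12,2],"spin": 0},
    {"offset": [-10,-12,2],"spin": 0},
    {"offset": [-10,-12,2],"spin": 0},
    {"offset": [-10,-12,2],"spin": 0},
    {"offset": [-10,-12,2],"spin": 0}
  ]
}}

```text
time_s: 18.93
eef_pos: [429.3, 38.4, 260.9]
ee_rot: [-0.001, 0.797, 0.603, -0.0]
force: [-0.0, 0.7, 0.7]
grip_width: 0.997
grip_force: 0.0
```

```bash
python3 - <<'E'
from h import *
im,d=ctrl.capture('scene');cv2.imwrite('pics/s7.png',cv2.resize(im[130:340,130:410,::-1],None,fx=2.8,fy=2.8,interpolation=cv2.INTER_CUBIC))
C=cloud(ctrl.calibration('scene'),d);P=C[240:268,312:336].reshape(-1,3);P=P[(P[:,2]>85)&(P[:,2]<200)]
print(P[:,2].max(),P[P[:,2]>P[:,2].max()-6].mean(0));s=ctrl.sense();print(s['time_s'],s['force'],s['eef_pos'])
E
```

```text
129.67781909289408 [532.71185186 159.54840135 126.14311975]
18.9833 [-0.27150172 -0.5265701   0.21132229] [429.44850915  38.65229337 260.91247647]
```

View pics/s7.png

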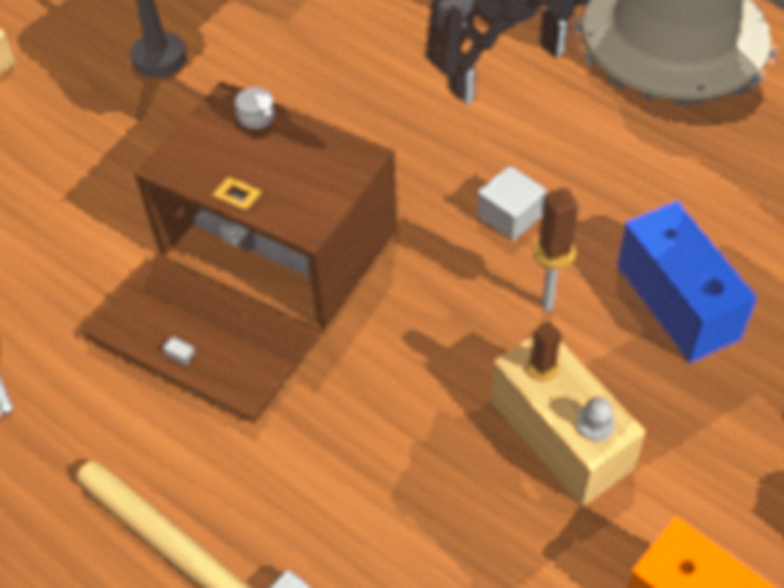

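The door lies fully open at crop (210,340). The punch is upright in its own hole at (545,350) with its collar on the block. The tin, the doming punch and everything else are where they were, and the gripper is clear.

```bash
python3 -c "
from rig import ctrl
print(ctrl.finish_job())"
```

```text
the job is handed in; nothing more can be done
None
```

The job is handed in: the door is fully open, the punch is back upright in its own hole with its collar on the block, and everything else in view is where it was; it took about 19 s, and the hook force readings stayed under about 8 N.

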